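# Tip the tall carton over into the lay-flat tray

## Robot

A 6-joint arm with a two-finger parallel gripper is mounted at the origin on a cart in front of the work surface, level with it; the furniture and walls round the work are solid. World frame = base frame: x ahead of the robot, y to its left, z up, the work surface at z = 0. Lengths are in mm, angles in rad, forces in N, time in s.
With the tool pointing down it reaches from about 250 to 775 mm from the base axis. Payload 4 kg.
Tool frame: the origin (TCP) lies at the very end of the fingers, on their centre line; the grasp point (between the pads) lies 19 mm behind it; z points along the fingers, y is the line along which they close (so a half turn about z gives the same grasp; the last joint's range is limited). The gripper opens to 94 mm and grips with 3 to 60 N. Pads are 16 mm wide; open, the fingers measure 119 mm over their backs; the gripper's body (75 mm by 177 mm) begins 78 mm behind the grasp point.
Start: joints at [1.164, 0.087, 1.371, -0, 1.684, -0.103], TCP at [164.541, 524.83, 205.506] pointing down, gripper open.
Joint ranges: [-3.1, 3.1], [-0.76, 2.03], [0.27, 2.55], [-1.08, 4.22], [0.17, 2.65], [-2.57, 2.57]. Speed limits (rad/s): [2.79, 2.79, 3.14, 3.14, 3.14, 3.14].

## Interface

Orientations are given as a rotation vector (axis times angle).
In Python, from bench import bot gives the robot as it stands.
- The arm moves only by the tool jog_arm, never from a script. Its argument "moves" is a list of rows, each a list of 2 entries, a list of its own where there are three numbers: the shift along the world's x, y, z in m, then the turn about the world's z in degrees. In form: [[[x, y, z], twist], ...]. A call has 1 to 12 rows; each row is the pose to reach, as a shift and turn from the pose commanded when the call began; what a row does not reach only later rows make up. A row lasts 1/12 s, in which the tool goes at most 41.7 mm and 7.16 degrees, less where a joint would pass 70% of its speed; a pose out of reach is approached as far as the arm can. A call with a gripper value outside its range is refused whole. "fingers" is the opening in per cent of the stroke, from 0 (shut) to 100 (fully open), set as the call begins (left out, the last holds). The fingers move at their own pace and stop on an object; the grip force is fixed at half the most. Time passes only in rows, so rows that repeat a pose let the fingers close. It gives the time, the measured TCP pose, the force, the opening and the grip force at its end, in the units of the state.
- bot.get_obs(): the state, without advancing time (a new reading comes with each control period).
- bot.grab_frame(name): name is "scene" or "top" or "wrist"; returns (picture, depth): 384x512x3 uint8, blue, green, red; 384x512 float32, mm along the optical axis (not along the pixel's ray), 0 where there is no reading.
- bot.camera_info(name): a dict with "fovy" (degrees; the focal length in pixels is half the picture's height over the tangent of half this angle, whatever the lens; pixels are square), "cx", "cy" (the principal point, pixels), "k1" (the pictures are not rectified: a ray, as slopes to the right and down, at radius r is drawn at 1 + k1 r^2 times it, then the intrinsics apply), "world_to_cam" (4x4, takes a point from world to camera coordinates); the wrist camera has in their place "T_tool_cam" (4x4, takes a point from camera to tool coordinates, whose origin is the TCP and whose axes are the flange's). Camera axes: x right, y down, z forward; pixel columns grow to the right and rows downward; lengths in mm; the calibration is good to about 2 mm. A picture is of the moment at which its call begins: read the wrist's pose just before it. camera_info takes no time and is no camera call.
- bot.sign_off(): hands the job in; it is judged then, once.
The state is a dict: "t": time; "joints": joint angles; "qvel": joint speeds; "joint_torque": joint torques, N m; "eef_pos": TCP position; "tcp_rot": TCP orientation; "ft_force": force on the tool from outside, world axes, zero at the start; "moment": the same for the moment, N m; "finger_gap": finger opening in mm; "grasp_force": force on a finger pad.
Only numpy, scipy, OpenCV 4.12 (cv2) and the standard library are available. Lean on these libraries where they do the work, as an engineer would, in place of code of your own. Each camera call takes 0.05 s, during which the arm holds its last target. There are 200 camera calls.

## Task

The slim tall carton standing at one end of the low wooden tray has to lie flat. Push it over with the fingers, high up, so that it topples lengthwise into the tray between the two side rails, then push on its end until it lies wholly on the tray with nothing sticking out. Do not pick the carton up, and leave the big carton at the other end, the tea box and the drink can as they stand.

Things in the scene. Friction and masses are not known exactly. Their poses are not given: they have to be found in the camera images.
- carton_center (a point): Centre, half-way up, of the slim tall carton: 51 mm thick (x), 61 mm wide (y), 185 mm tall (z, foot to top; up at the start), about 0.2 kg, rigid, loose. It stands on the worktop 20 to 45 mm off either open end of the tray, a 61 mm wide face turned to the tray within a few degrees, near its centre line. Pushed near the top it tips about its foot edge; the foot end then overhangs the tray.
- tray: Low wooden tray, fixed to the worktop: 136 mm wide, 230 mm long, flat floor 4 mm thick, a rail 10 mm wide and 14 mm high (above the worktop) along each long side, 116 mm clear between the rails, both short ends open. Origin at the centre of its underside on the worktop; y along its length, x across, z up.
- flour_box: The big carton, 71 x 116 x 215 mm, 0.6 kg, loose, standing on the worktop off the other end of the tray; to be left alone. Origin at the centre of its underside; x through the 71 mm thickness, y across the 116 mm width, z up.
- tea_box: Long low tea box, 63 x 131 x 68 mm, loose, on the worktop behind the tray; to be left alone. Origin at the centre of its underside, y along its length, z up.
- soda_can: Drink can, 66 mm across and 115 mm tall, loose, standing behind the tray; to be left alone. Origin at the centre of its underside, z up.
There are look-alikes about, which are no part of the job. Of the things that look like the part that bears carton_center, the largest one is meant.

How it is judged:
By the outcome, as a careful person would: the job done as asked, in the order asked, and still so for the second after the job is handed in, with the robot touching nothing.
It also fails if it takes over 48 s, if anything falls off the work surface, if the arm or the gripper's body presses on something with over 40 N, if the wrist force passes 120 N, or if a joint passes its speed limit or range.

## Working session

There is one attempt and no reset: what is moved stays moved. The work goes in short steps, Python scripts to look and compute and a tool call to move; the robot and the scene stay as the last step left them, time stands still between calls to the robot, and variables do not carry over. Pictures are saved under pics/ and viewed, at most 10 in all, crops included, and the job is handed in when it is done.

Besides the shell and the picture viewer there is one more tool, called by a JSON object that holds its "api" and its "payload". jog_arm: Moves the arm, as the interface text tells. Its arguments: {"type":"object","properties":{"moves":{"type":"array","items":{"type":"array"}},"fingers":{"type":"number"}},"required":["moves"]}

```bash
mkdir -p pics; cat > h.py <<'E'
import numpy as np, cv2, pickle
from bench import bot
def snap(n,f):
    p,d=bot.grab_frame(n); cv2.imwrite(f'pics/{f}.png',p); np.save(f'{f}.npy',d); return p,d
def pts(n,d,uv,T=None):
    c=bot.camera_info(n); f=192/np.tan(np.radians(c['fovy'])/2)
    K=np.array([[f,0,c['cx']],[0,f,c['cy']],[0,0,1]])
    uv=np.array(uv,float).reshape(-1,1,2)
    s=cv2.undistortPoints(uv,K,np.array([c['k1'],0,0,0,0.])).reshape(-1,2)
    z=np.array([d[int(v),int(u)] for u,v in uv.reshape(-1,2)])
    P=np.c_[s*z[:,None],z,np.ones(len(z))]
    M=np.linalg.inv(np.array(c['world_to_cam'])) if T is None else T@np.array(c['T_tool_cam'])
    return (P@M.T)[:,:3]
E
python3 - <<'E'
from h import *
a,_=snap('scene','s0'); b,_=snap('top','t0')
print({k:v for k,v in bot.get_obs().items() if k in('t','eef_pos','tcp_rot')}, bot.camera_info('top'))
E
```

```text
{'t': 0.1, 'eef_pos': array([164.34235914, 524.34792042, 204.43344463]), 'tcp_rot': array([-4.75315499e-01, -3.10493462e+00,  3.01479940e-03])} {'fovy': 46.70549876840895, 'cx': 259.1643791297015, 'cy': 196.5717534918254, 'k1': -0.05617932498908928, 'world_to_cam': array([[ 1.71257533e-02, -9.99850407e-01, -2.42310269e-03,
        -1.42257089e+02],
       [-9.90784208e-01, -1.66446945e-02, -1.34423239e-01,
         5.18157962e+02],
       [ 1.34362798e-01,  4.70287110e-03, -9.90921047e-01,
         1.52053977e+03],
       [ 0.00000000e+00,  0.00000000e+00,  0.00000000e+00,
         1.00000000e+00]])}
```

View pics/s0.png

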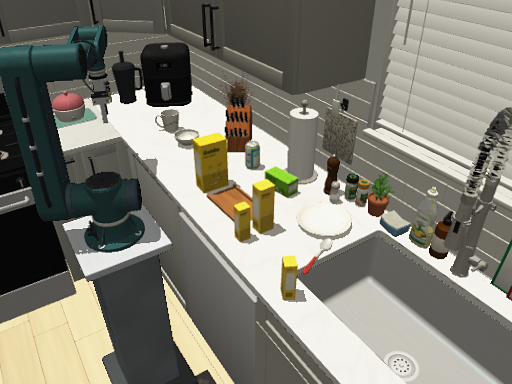

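View pics/t0.png

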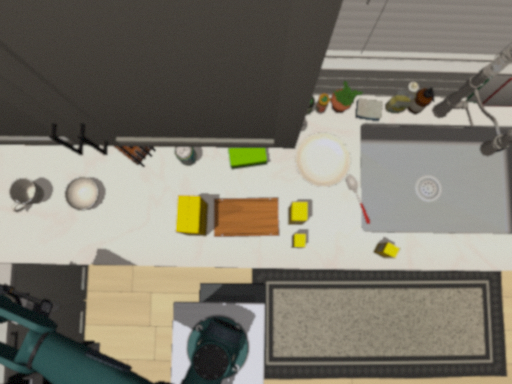

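The scene picture shows three slim yellow cartons at (263,205), (242,221) and (289,278), which are (300,211), (300,240) and (388,250) in the top view. The big flour box at (210,162) is also yellow. By the description the target is the tallest slim one, at the tray's end: scene (263,205), top (300,211). I'll check it with a crop and measure.

```bash
python3 - <<'E'
from h import *
p=cv2.imread('pics/t0.png'); q=cv2.imread('pics/s0.png')
A=cv2.resize(p[180:260,165:325],None,fx=4.8,fy=4.8,interpolation=cv2.INTER_CUBIC)
cv2.imwrite('pics/c0.png',A)
B=cv2.resize(q[120:250,185:325],None,fx=4.4,fy=4.4,interpolation=cv2.INTER_CUBIC); cv2.imwrite('pics/c1.png',B)
def yel(p):
    h=cv2.cvtColor(p,cv2.COLOR_BGR2HSV); return (abs(h[...,0].astype(int)-26)<6)&(h[...,1]>150)
# yellow clouds in world from both cams
for n,f in(('top','t0'),('scene','s0')):
    im=cv2.imread(f'pics/{f}.png'); d=np.load(f'{f}.npy')
    k,l,st,_=cv2.connectedComponentsWithStats(yel(im).astype(np.uint8))
    for i in range(1,k):
        if st[i,4]<60: continue
        vu=np.argwhere(l==i); P=pts(n,d,vu[:,::-1]); 
        zt=np.percentile(P[:,2],97); T=P[P[:,2]>zt-8]
        r=cv2.minAreaRect(T[:,:2].astype(np.float32))
        print(n,st[i],'z',zt.round(),'top',[np.round(x,1) for x in r], len(T))
d=np.load('t0.npy')
print(pts('top',d,[(216,199),(278,199),(215,236),(278,236),(247,217)]).round(1))
E
```

```text
top [ 177  196   30   39 1049] z 220.0 top [array([411.5, -16.3]), array([295. , 122.2]), np.float64(73.7)] 677
top [290 202  18  21 345] z 190.0 top [array([ 391.7, -223. ]), array([ 63.1, 220.8]), np.float64(60.2)] 255
top [293 234  13  13 157] z 141.0 top [array([ 353.2, -211.1]), array([ 43. , 157.8]), np.float64(15.4)] 88
top [376 243  23  14 192] z 140.0 top [array([ 340.8, -561.9]), array([40. , 36.4]), np.float64(59.2)] 104
scene [ 193  133   35   60 1550] z 213.0 top [array([ 145.2, -569.4]), array([1531.5,  122.5]), np.float64(65.7)] 286
scene [253 179  22  54 848] z 184.0 top [array([ 139.5, -750.6]), array([1222.5,   70.4]), np.float64(56.7)] 178
scene [234 202  16  40 478] z 134.0 top [array([  87.3, -752.5]), array([1161.1,   49.6]), np.float64(59.9)] 109
scene [413 226  13  11  61] z 66.0 top [array([ 838.2, -631.4]), array([46.4, 11.9]), np.float64(89.6)] 22
scene [281 256  16  44 407] z 136.0 top [array([ 337., -571.]), array([43.4, 36.1]), np.float64(54.8)] 143
[[ 511.7   19.2   16.7]
 [ 516.  -200.3   12. ]
 [ 381.1   18.8   16.8]
 [ 385.8 -202.3   -1.8]
 [ 450.9  -91.4    3. ]]
```

View pics/c0.png

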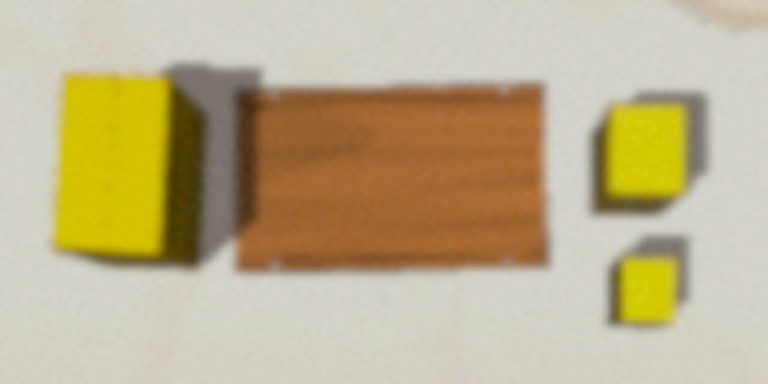

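View pics/c1.png

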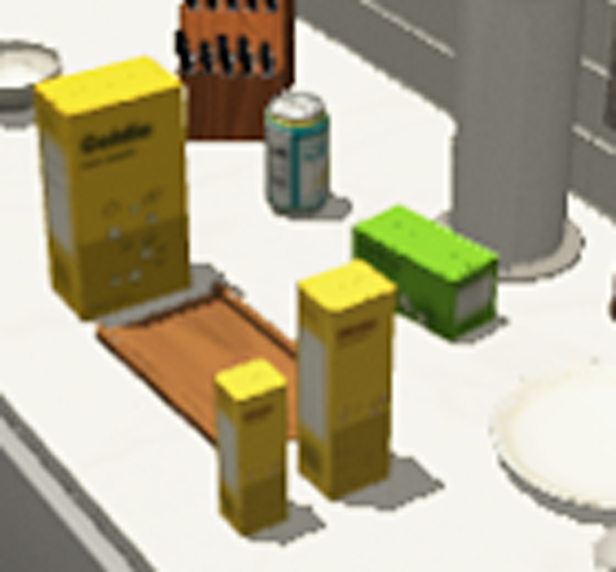

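The crops show the target's top face at about (610–686, 104–196) in c0, the tray at (238–547, 86–270), and a shorter look-alike beside the target on the robot's side at (620–676, 256–323). The target is clearly the taller of the two. Next I compute positions by ray and plane.

```bash
cat >> h.py <<'E'
def ray(n,uv,z):
    c=bot.camera_info(n); f=192/np.tan(np.radians(c['fovy'])/2)
    K=np.array([[f,0,c['cx']],[0,f,c['cy']],[0,0,1]])
    s=cv2.undistortPoints(np.array(uv,float).reshape(-1,1,2),K,np.array([c['k1'],0,0,0,0.])).reshape(-1,2)
    M=np.linalg.inv(np.array(c['world_to_cam'])); o=M[:3,3]
    D=np.c_[s,np.ones(len(s))]@M[:3,:3].T
    return o+D*((z-o[2])/D[:,2])[:,None]
E
python3 - <<'E'
from h import *
g=lambda L:[(u/4.8+165-.4,v/4.8+180-.4) for u,v in L]
for n,L,z in(('carton',[(610,104),(686,104),(684,196),(605,196)],185),('tray',[(238,90),(543,86),(547,267),(238,270)],12),('small',[(622,257),(677,257),(675,322),(619,322)],137),('flour',[(66,75),(170,78),(162,255),(54,248)],215)):
    P=ray('top',g(L),z)[:,:2]; print(n,P.round(0).tolist(),P.mean(0).round(1))
o=bot.get_obs(); print(o['eef_pos'],o['tcp_rot'],o['finger_gap'],o['ft_force'])
from scipy.spatial.transform import Rotation as R
print(R.from_rotvec(o['tcp_rot']).as_matrix().round(3))
E
```

```text
carton [[487.0, -237.0], [488.0, -287.0], [427.0, -286.0], [426.0, -234.0]] [ 457.  -260.9]
tray [[515.0, 26.0], [521.0, -199.0], [388.0, -204.0], [382.0, 22.0]] [451.4 -88.6]
small [[389.0, -249.0], [390.0, -286.0], [346.0, -285.0], [346.0, -247.0]] [ 367.8 -266.9]
flour [[496.0, 116.0], [495.0, 49.0], [381.0, 50.0], [384.0, 119.0]] [439.3  83.4]
[164.34235914 524.34792042 204.43344463] [-4.75315499e-01 -3.10493462e+00  3.01479940e-03] 93.80090507195654 [0.43859064 0.50835166 1.15125503]
[[-0.954  0.299 -0.001]
 [ 0.299  0.954 -0.002]
 [ 0.    -0.002 -1.   ]]
```

Target carton centre is about (457, −261), with its near face at y ≈ −235. The tray spans y −202 to 24 at x ≈ 451, with yaw about +1.5°. I'll approach behind the carton at −y, fingers shut and closing line along y, so the gripper body clears the look-alike.

{"api": "jog_arm", "payload": {"moves": [[[0, 0, 0.04], 0], [[0, 0, 0.08], 0], [[0, 0, 0.12], 0], [[0.012, -0.035, 0.126], 0], [[0.025, -0.07, 0.126], 5], [[0.037, -0.105, 0.126], 10], [[0.05, -0.14, 0.126], 17.4], [[0.062, -0.175, 0.126], 17.4], [[0.075, -0.21, 0.126], 17.4], [[0.087, -0.245, 0.126], 17.4], [[0.1, -0.28, 0.126], 17.4], [[0.112, -0.315, 0.126], 17.4]], "fingers": 0}}

```text
t: 1.1
eef_pos: [276.5, 208.1, 331.1]
tcp_rot: [0.001, -3.142, 0.0]
ft_force: [1.0, 0.7, 1.1]
finger_gap: 17.5
grasp_force: 0.0
```

{"api": "jog_arm", "payload": {"moves": [[[0.181, -0.539, 0], 0], [[0.181, -0.539, 0], 0], [[0.181, -0.539, 0], 0], [[0.181, -0.539, 0], 0], [[0.181, -0.539, 0], 0], [[0.181, -0.539, 0], 0], [[0.181, -0.539, 0], 0], [[0.181, -0.539, 0], 0], [[0.181, -0.539, 0], 0], [[0.181, -0.539, 0], 0], [[0.181, -0.539, 0], 0], [[0.181, -0.539, 0], 0]]}}

```text
t: 2.1
eef_pos: [435.7, -266.3, 330.9]
tcp_rot: [-0.001, -3.141, -0.001]
ft_force: [0.1, 0.2, 0.2]
finger_gap: 0.4
grasp_force: 0.0
```

{"api": "jog_arm", "payload": {"moves": [[[0.01, -0.032, 0], 0], [[0.022, -0.064, 0], 0], [[0.022, -0.064, 0], 0], [[0.022, -0.064, 0], 0]]}}

```text
t: 2.43
eef_pos: [457.6, -329.4, 328.8]
tcp_rot: [-0.003, -3.138, -0.006]
ft_force: [0.5, 1.1, -0.3]
finger_gap: 0.6
grasp_force: 0.0
```

```bash
python3 - <<'E'
from h import *
o=bot.get_obs(); p,d=snap('wrist','w1'); print(o['eef_pos'],o['tcp_rot'],bot.camera_info('wrist')['T_tool_cam'].round(2))
from scipy.spatial.transform import Rotation as R
T=np.eye(4);T[:3,:3]=R.from_rotvec(o['tcp_rot']).as_matrix();T[:3,3]=o['eef_pos'];np.save('Tw1.npy',T)
vu=np.argwhere(d>0); P=pts('wrist',d,vu[:,::-1],T)
h=cv2.cvtColor(p,cv2.COLOR_BGR2HSV).reshape(-1,3)[d.reshape(-1)>0]
y=(abs(h[:,0].astype(int)-26)<6)&(h[:,1]>150)
for lo,hi in((178,192),(130,145)):
    Q=P[y&(P[:,2]>lo)&(P[:,2]<hi)&(P[:,1]<-150)]
    if len(Q)>30: print(lo,len(Q),Q[:,2].mean().round(1),[np.round(x,1) for x in cv2.minAreaRect(Q[:,:2].astype(np.float32))])
E
```

```text
[ 457.59740646 -329.392236    328.82059223] [-0.00344608 -3.13790871 -0.00564509] [[  -0.     -0.96   -0.26   75.3 ]
 [   1.     -0.      0.      0.36]
 [  -0.     -0.26    0.96 -177.48]
 [   0.      0.      0.      1.  ]]
178 2077 183.6 [array([ 457.3, -263.1]), array([60. , 50.4]), np.float64(1.5)]
130 1945 133.6 [array([ 352.6, -413.3]), array([332.9, 137.2]), np.float64(66.5)]
```

View pics/w1.png

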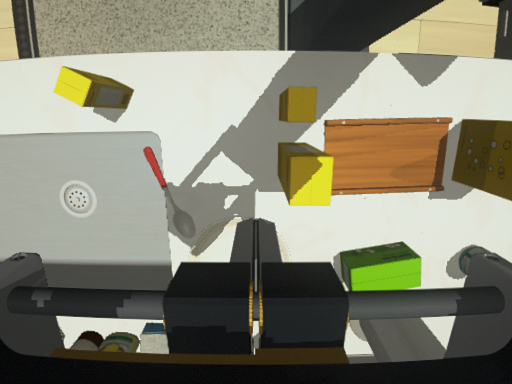

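The wrist view confirms it: the target is at (305,173), 60×50 mm on top, centre (457,−263), yaw 1.5°. The tray is at (387,155) and the look-alike at (298,103). I'll lower behind the carton and push high up.

{"api": "jog_arm", "payload": {"moves": [[[0, 0, -0.04], 0], [[0, 0, -0.08], 0], [[0, 0, -0.12], 0], [[0, 0, -0.164], 0], [[0, 0, -0.164], 0], [[0, 0.01, -0.164], 0], [[0, 0.02, -0.164], 0], [[0, 0.026, -0.164], 0], [[0, 0.032, -0.164], 0], [[0, 0.038, -0.164], 0], [[0, 0.044, -0.164], 0]]}}

```text
t: 3.4
eef_pos: [458.7, -284.1, 169.9]
tcp_rot: [-0.0, 3.138, -0.004]
ft_force: [0.3, 0.4, 0.4]
finger_gap: 0.5
grasp_force: 0.1
```

{"api": "jog_arm", "payload": {"moves": [[[0, 0.006, 0], 0], [[0, 0.012, 0], 0], [[-0.001, 0.018, 0], 0], [[-0.001, 0.024, 0], 0], [[-0.001, 0.028, 0], 0]]}}

```text
t: 3.82
eef_pos: [456.6, -255.3, 167.3]
tcp_rot: [0.0, -3.141, -0.001]
ft_force: [-0.8, 0.1, 0.6]
finger_gap: 0.6
grasp_force: 0.0
```

```bash
python3 - <<'E'
from h import *
p,d=snap('scene','s1'); cv2.imwrite('pics/s1c.png',cv2.resize(p[100:260,160:340],None,fx=3.3,fy=3.3))
E
```

```text
(no output)
```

View pics/s1c.png

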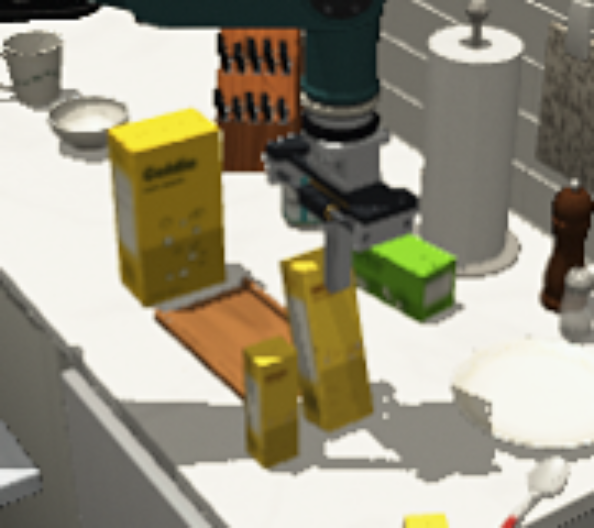

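The carton is tilting lengthwise toward the tray, at (325,340) in the crop. I'll keep pushing until it goes over.

{"api": "jog_arm", "payload": {"moves": [[[0, 0.006, 0], 0], [[0, 0.012, 0], 0], [[0, 0.018, 0], 0], [[-0.001, 0.024, 0], 0], [[-0.001, 0.03, 0], 0], [[-0.001, 0.03, 0], 0], [[-0.001, 0.03, 0], 0], [[-0.001, 0.03, 0], 0], [[-0.001, 0.03, 0], 0]]}}

```text
t: 4.62
eef_pos: [455.7, -226.4, 167.5]
tcp_rot: [0.0, 3.142, -0.0]
ft_force: [-0.4, -0.4, -0.6]
finger_gap: 0.3
grasp_force: 0.0
```

{"api": "jog_arm", "payload": {"moves": [[[0, -0.03, 0.02], 0], [[0, -0.065, 0.02], 0], [[0, -0.095, 0.02], 0], [[0, -0.095, 0.02], 0], [[0, -0.095, 0.02], 0]]}}

```text
t: 5.03
eef_pos: [455.3, -322.4, 186.8]
tcp_rot: [-0.005, -3.141, -0.002]
ft_force: [-0.2, 0.1, 0.3]
finger_gap: 0.3
grasp_force: 0.0
```

```bash
cat > look.py <<'E'
import sys
from h import *
from scipy.spatial.transform import Rotation as R
f=sys.argv[1]; o=bot.get_obs(); p,d=snap('wrist',f); print(o['t'],o['eef_pos'])
T=np.eye(4);T[:3,:3]=R.from_rotvec(o['tcp_rot']).as_matrix();T[:3,3]=o['eef_pos']
vu=np.argwhere(d>0); P=pts('wrist',d,vu[:,::-1],T)
h=cv2.cvtColor(p,cv2.COLOR_BGR2HSV).reshape(-1,3)[d.reshape(-1)>0]
y=(abs(h[:,0].astype(int)-26)<6)&(h[:,1]>120)
Q=P[y&(P[:,2]>30)&(P[:,2]<75)&(P[:,1]<30)&(P[:,1]>-260)&(P[:,0]>385)]
if len(Q): print(len(Q),'y',np.percentile(Q[:,1],[.5,99.5]),'z',np.percentile(Q[:,2],[5,50,95]),[np.round(x,1) for x in cv2.minAreaRect(Q[:,:2].astype(np.float32))])
E
python3 look.py w2
```

```text
5.0333 [ 455.27805488 -322.35963558  186.84825359]
7736 y [-231.83088439  -47.48717677] z [49.38816391 52.64613438 53.85521654] [array([ 458. , -138.4]), array([ 61.9, 187.4]), np.float64(0.6)]
```

View pics/w2.png

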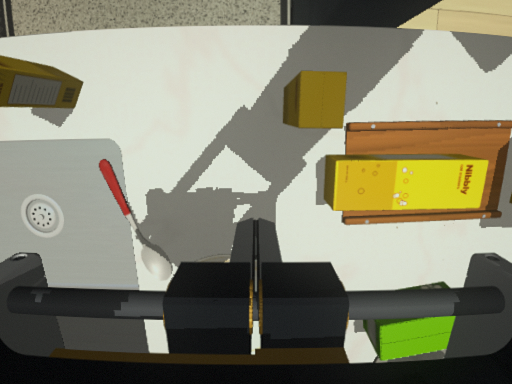

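The carton lies flat between the rails at (408,183), with its foot end at y ≈ −232, about 30 mm outside the tray end at −202. I'll go down behind the foot and push it in about 50 mm.

{"api": "jog_arm", "payload": {"moves": [[[0.003, 0, -0.04], 0], [[0.003, 0, -0.08], 0], [[0.003, 0, -0.12], 0], [[0.003, 0, -0.158], 0], [[0.003, 0, -0.158], 0], [[0.003, 0.02, -0.158], 0], [[0.003, 0.04, -0.158], 0], [[0.003, 0.055, -0.158], 0], [[0.003, 0.065, -0.158], 0], [[0.003, 0.072, -0.158], 0], [[0.003, 0.079, -0.158], 0], [[0.003, 0.086, -0.158], 0]]}}

```text
t: 6.08
eef_pos: [459.4, -235.7, 30.8]
tcp_rot: [-0.0, 3.14, -0.004]
ft_force: [-0.2, -1.2, 1.1]
finger_gap: 0.5
grasp_force: 0.8
```

{"api": "jog_arm", "payload": {"moves": [[[0, 0.006, 0], 0], [[0, 0.012, 0], 0], [[-0.001, 0.018, 0], 0], [[-0.001, 0.024, 0], 0], [[-0.001, 0.03, 0], 0], [[-0.001, 0.036, 0], 0], [[-0.001, 0.04, 0], 0], [[-0.001, 0.04, 0], 0], [[-0.001, 0.04, 0], 0]]}}

```text
t: 6.83
eef_pos: [457.4, -194.2, 29.0]
tcp_rot: [0.001, -3.141, -0.002]
ft_force: [0.6, -1.1, -0.4]
finger_gap: 0.5
grasp_force: 0.0
```

```bash
python3 look.py w3; python3 - <<'E'
from h import *
p,d=snap('top','t3'); cv2.imwrite('pics/t3c.png',cv2.resize(p[180:260,165:325],None,fx=4.8,fy=4.8,interpolation=cv2.INTER_CUBIC))
E
```

```text
6.8333 [ 457.36675095 -194.24963083   29.04305588]
19350 y [-250.7388317   -28.67911714] z [48.42325296 52.59225398 53.65752126] [array([ 444.9, -140.2]), array([239.8,  79.2]), np.float64(79.8)]
```

{"api": "jog_arm", "payload": {"moves": [[[0, -0.04, 0], 0], [[0, -0.08, 0], 0], [[0, -0.12, 0], 0], [[0, -0.128, 0.04], 0], [[0, -0.128, 0.08], 0], [[0, -0.128, 0.12], 0], [[0, -0.128, 0.16], 0], [[0, -0.128, 0.2], 0], [[0, -0.128, 0.24], 0], [[0, -0.128, 0.24], 0], [[0, -0.128, 0.24], 0]]}}

```text
t: 7.85
eef_pos: [458.7, -324.1, 273.0]
tcp_rot: [0.0, 3.136, -0.006]
ft_force: [0.8, 0.6, -1.2]
finger_gap: 0.3
grasp_force: 0.0
```

```bash
python3 look.py w4
```

```text
7.85 [ 458.7021588  -324.10005423  273.0075769 ]
5002 y [-181.06879261    2.67111629] z [48.82443256 52.70330185 54.07688318] [array([456.9, -87.9]), array([ 60.2, 187.3]), np.float64(0.1)]
```

View pics/w4.png

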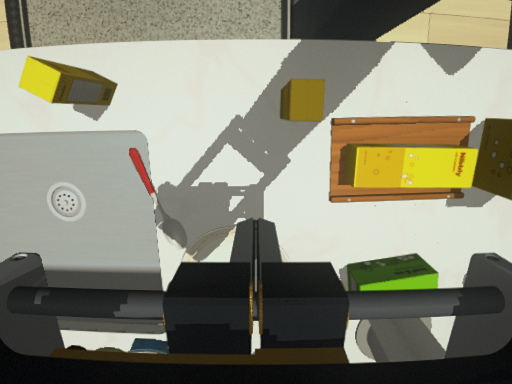

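The carton lies flat between the rails and spans y −181 to +3 inside the tray's −202 to +25. The other objects look unmoved and the robot is clear.

```bash
python3 -c "
from bench import bot; print(bot.sign_off())"
```

```text
the job is handed in; nothing more can be done
None
```

I toppled the slim carton into the tray and pushed it in until it lay flat between the rails, about 20 mm inside each open end; nothing else was moved, and the job was handed in at about 8 s.

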